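# Close the jaggery layer and start the cross layer

### The job

Two jaggery ingots lie side by side, narrow face up, on the wooden board with a gap between them. Fill the gap with the loose full-size ingot that lies upside down (pale broad face up), keeping it that way up, parallel to its neighbours and with its ends in line with theirs, so the layer is flat; then lay the other loose full-size ingot, narrow face up, crosswise and centred on top of it. Do not shove the two laid ingots out of place, and leave the stack standing by itself.

Things in the scene. Friction and masses are not known exactly. Their poses are not given: they have to be found in the camera images.
- base_left: Laid amber ingot, loose, 66 long (x axis) x 25 high, vertical flat cut ends, sloping long sides: broad face 42 wide (down), narrow face 32 (up). Origin: centre of underside, on the board top, 12 above the marble; z up. base_right is parallel, 84 mm centre to centre towards this ingot's -y; gap between them 42 wide at the bottom, 52 at the top. All mm.
- base_right: The other laid ingot on the same board, same size, way up, origin and axes as base_left; the middle of the gap lies 42 mm from its centre towards its +y.
- ingot_gap: Loose ingot for the gap, same size as base_left, on the marble, inverted: narrow face down, broad face up with a paler rectangle on it. Origin: centre of underside; x along its 66 mm length, z up. 60 to 120 g. Grip it across the flat cut ends (66 mm). The 36 mm long, nearly black off-cut lying nearby is not for the stack.
- ingot_cross: Loose ingot for the top, same size as base_left, on the marble, broad face down, narrow plain amber face up. Origin: centre of underside; x along its 66 mm length, z up. 60 to 120 g. Grip it across the flat cut ends (66 mm). Laid across ingot_gap it just reaches over both neighbours, its underside 37 mm above the marble.
Mind the look-alikes: they are no part of the job. Leave any blue, pink or turquoise look-alike of the ingot_gap alone.

How it is judged (in metres and radians):
On the way, in this order (a step that is already met when the one before it is completed fails the run):
1. the inverted ingot sits in the gap, on the board, flush with its neighbours (angle between ingot_gap's own z axis and vertical below 0.175 rad and x of ingot_gap in the frame of base_left between -0.018 and 0.018 m and y of ingot_gap in the frame of base_left between -0.058 and -0.026 m and z of ingot_gap in the frame of base_left between -0.006 and 0.006 m and angle between the x axis of ingot_gap and the x axis of base_left, either way round below 0.22 rad and x of ingot_gap in the frame of base_right between -0.018 and 0.018 m and y of ingot_gap in the frame of base_right between 0.026 and 0.058 m and z of ingot_gap in the frame of base_right between -0.006 and 0.006 m and angle between the x axis of ingot_gap and the x axis of base_right, either way round below 0.22 rad), for 0.2 s.
2. the other ingot lies crosswise on top of it (x of ingot_cross in the frame of ingot_gap between -0.016 and 0.016 m and y of ingot_cross in the frame of ingot_gap between -0.016 and 0.016 m and z of ingot_cross in the frame of ingot_gap between 0.019 and 0.031 m and angle between the x axis of ingot_cross and the y axis of ingot_gap, either way round below 0.22 rad and angle between ingot_cross's own z axis and vertical below 0.175 rad), for 0.2 s.
At the end, for the whole second after the job is handed in: ingot_gap, broad face up, between the laid two (mid-gap within 16 mm, ends within 18, undersides within 6, 12.5 degrees); ingot_cross on it, narrow face up, centred within 16 mm each way, 25 mm higher (within 6), square within 12.5 degrees; tilts under 10 degrees, at rest, laid two moved under 25 mm (all of step 1 and all of step 2 and linear speed of each of ingot_gap, ingot_cross below 0.02 m/s and distance of each of base_left, base_right from where it was at the start of the episode below 0.025 m); the robot touches nothing.
It also fails if it takes over 56 s, if anything falls off the work surface, if the arm or the gripper's body presses on something with over 40 N, if the wrist force passes 120 N, or if a joint passes its speed limit or range.

### The arm

A 7-joint arm with a two-finger parallel gripper is mounted at the origin on the work surface. World frame = base frame: x ahead of the robot, y to its left, z up, the work surface at z = 0. Lengths are in mm, angles in rad, forces in N, time in s.
With the tool pointing down it reaches from about 350 to 900 mm from the base axis. Payload 19.9 kg.
Tool frame: the origin (TCP) lies between the finger pads; the fingertips stand 19 mm ahead of it and the grasp point (between the pads) is the TCP (manip.tcp_to_tips is the distance from the TCP to the fingertips, in mm); z points along the fingers, y is the direction in which the jaws open and shut (so a half turn about z gives the same grasp; the last joint's range is limited). The gripper opens to 85 mm and grips with 20 to 120 N. Pads are 22 mm wide; open, the fingers measure 114 mm over their backs; the gripper's body (76 mm by 85 mm) begins 54 mm behind the grasp point. The pads swing forward as they close: fully open they stand 13 mm farther back than shut.
Start: joints at [-1.361, 0.417, -0.01, 1.614, 0.005, 1.111, -0.053], TCP at [155.102, 605.431, 250.26] pointing down, gripper open.
Joint ranges: [-2.81, 2.81], [-0.39, 2.02], [-1.27, 1.25], [0.06, 2.57], [-1.19, 4.33], [0.19, 2], [-2.82, 2.82]. Speed limits (rad/s): [1.89, 1.89, 2.39, 2.39, 3.01, 3.01, 3.01].

### API

Orientations are given as a 3x3 rotation matrix whose columns are the frame's x, y, z axes.
In Python, from station import manip gives the robot as it stands.
- The arm moves only by the tool apply_moves, never from a script. Its argument "moves" is a list of rows, each a list of 2 entries, a list of its own where there are three numbers: the shift along the tool's x, y, z in m, then the turn about the tool's z in rad. In form: [[[x, y, z], yaw], ...]. A call has exactly 8 rows; each row is the pose to reach, as a shift and turn from the pose measured when the call began, along the tool's axes at that moment; what a row does not reach only later rows make up. A row lasts 1/8 s, in which the tool goes at most 62.5 mm and 10.7 degrees, less where a joint would pass 70% of its speed; a pose out of reach is approached as far as the arm can. A call with a gripper value outside its range is refused whole. "hand" is the finger opening in m, from 0 to 0.0854, set as the call begins (left out, the last holds). The fingers move at their own pace and stop on an object; "force" is the grip in N (left out, the last holds). Time passes only in rows, so rows that repeat a pose let the fingers close, or fill a call up. It gives the time, the measured TCP pose, the force and the opening at its end, in the units of the state.
- manip.sense(): the state, without advancing time (a new reading comes with each control period).
- manip.read_camera(name): name is "scene" or "top" or "wrist"; returns (picture, depth): 400x640x3 uint8, red, green, blue; 400x640 float32, mm along the optical axis (not along the pixel's ray), 0 where there is no reading.
- manip.camera_model(name): a dict with "mtx" (3x3 intrinsics, pixels), "distortion" ([k1, k2, p1, p2, k3] as OpenCV has them; the pictures are not rectified), "position" and "attitude" of the camera in the world. Camera axes: x right, y down, z forward; pixel columns grow to the right and rows downward; lengths in mm; the calibration is good to about 2 mm. A picture is of the moment at which its call begins: read the wrist's pose just before it. camera_model takes no time and is no camera call; for the wrist camera it gives the pose at the moment of the call.
- manip.job_done(): hands the job in, once; it reports no verdict.
The state is a dict: "t": time; "qpos": joint angles; "joint_vel": joint speeds; "tau": joint torques, N m; "ee_pos": TCP position; "tcp_rot": TCP orientation; "force": force on the tool from outside, world axes, zero at the start; "torque": the same for the moment, N m; "gripper_width": finger opening in mm.
Only numpy, scipy, OpenCV 4.12 (cv2) and the standard library are available. Lean on these libraries where they do the work, as an engineer would, in place of code of your own. Each camera call takes 0.05 s, during which the arm holds its last target.

## Working session

There is one attempt and no reset: what is moved stays moved. The work goes in short steps, Python scripts to look and compute and a tool call to move; the robot and the scene stay as the last step left them, time stands still between calls to the robot, and variables do not carry over. Pictures are saved under pics/ and viewed, and the job is handed in when it is done.

Besides the shell and the picture viewer there is one more tool, called after ">>>" as name([rows], argument=value, ...), one row to a line, values as JSON. apply_moves: Moves the arm, as the interface text tells. Its arguments: {"type":"object","properties":{"moves":{"type":"array","items":{"type":"array"}},"hand":{"type":"number"},"force":{"type":"number"}},"required":["moves"]}

```bash
ls; mkdir -p pics; python3 - <<'E'
from station import manip
import cv2,numpy as np
print(manip.sense())
for n in ["scene","top"]:
    im,d=manip.read_camera(n); cv2.imwrite(f"pics/{n}0.png",im[:,:,::-1]); np.save(f"{n}0.npy",d); np.save(f"{n}0im.npy",im)
    print(n,manip.camera_model(n))
E
```

```text
pics
{'t': 0.0, 'qpos': array([-1.36145753,  0.41799596, -0.01027765,  1.61417084,  0.00468724,
        1.11068239, -0.05301491]), 'joint_vel': array([ 0.00018659,  0.00032241, -0.00068496,  0.00184639,  0.00043319,
       -0.0008077 , -0.00021555]), 'tau': array([-1.16900144e-03, -8.64463449e+01,  6.78231083e-01, -4.34927201e+01,
        1.91042922e-02,  7.23730845e-03,  1.01205649e-04]), 'ee_pos': array([155.07573548, 605.12599714, 249.64804033]), 'tcp_rot': array([[-9.68695751e-01,  2.48250869e-01, -2.17531125e-04],
       [ 2.48250948e-01,  9.68694995e-01, -1.21353569e-03],
       [-9.05399780e-05, -1.22954918e-03, -9.99999240e-01]]), 'force': array([-4.36202718e-01,  2.08325745e-01, -1.82625012e-04]), 'torque': array([-0.01439539,  0.02322656,  0.01267957]), 'gripper_width': 85.61385771598576}
scene {'mtx': array([[399.51287531,   0.        , 319.46495626],
       [  0.        , 399.51287531, 209.25245014],
       [  0.        ,   0.        ,   1.        ]]), 'distortion': array([-0.0974591,  0.       ,  0.       ,  0.       ,  0.       ]), 'position': array([1097.49819572, -395.82753616,  526.76313165]), 'attitude': array([[ 0.54144005,  0.52400122, -0.65746893],
       [ 0.84059419, -0.35193265,  0.4117582 ],
       [-0.01562298, -0.77560694, -0.63102281]])}
top {'mtx': array([[405.00509854,   0.        , 317.88054421],
       [  0.        , 405.00509854, 198.79964594],
       [  0.        ,   0.        ,   1.        ]]), 'distortion': array([-0.10380562,  0.        ,  0.        ,  0.        ,  0.        ]), 'position': array([ 446.42486346, -102.25688272,  860.92741781]), 'attitude': array([[ 0.19350774, -0.95797077,  0.21177052],
       [-0.9810786 , -0.19032551,  0.03551026],
       [ 0.00628755, -0.21463504, -0.97667408]])}
```

View pics/top0.png

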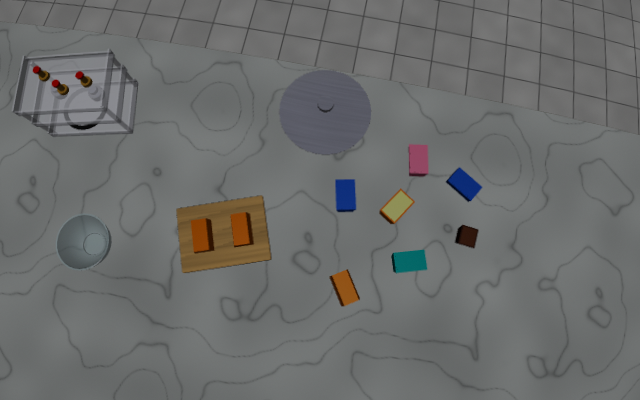

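View pics/scene0.png

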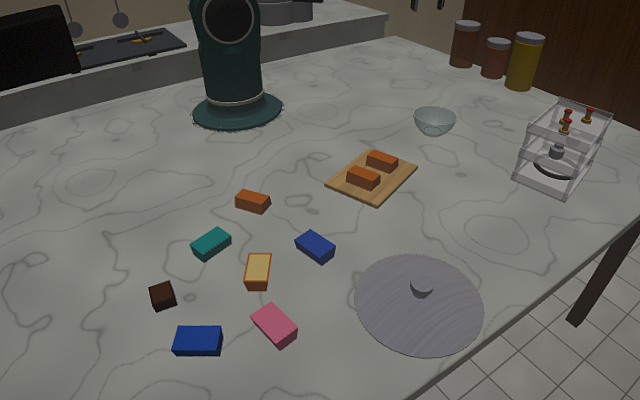

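Top view: the board is at (223,234) with the laid ingots at (202,235) and (241,229). The pale inverted ingot is at (397,206) and the loose amber one at (345,287). Next I'll measure their positions.

```bash
cat > h.py <<'E'
import numpy as np,cv2
def cloud(d,m):
    K=m["mtx"];D=m["distortion"];h,w=d.shape
    u,v=np.meshgrid(np.arange(w),np.arange(h))
    p=cv2.undistortPoints(np.stack([u,v],-1).reshape(-1,1,2).astype(float),K,D).reshape(h,w,2)
    P=np.dstack([p,np.ones((h,w))])*d[...,None]
    return P@m["attitude"].T+m["position"]
def rect(P):
    r=cv2.minAreaRect(P[:,:2].astype(np.float32)); (c,(a,b),ang)=r
    if a<b: a,b,ang=b,a,ang+90
    ang=(ang+90)%180-90
    return np.round([*c,a,b,ang],1)
def comps(im,d,m,zlo,zhi,lo,hi,amin=60,box=None):
    W=cloud(d,m); hsv=cv2.cvtColor(im,cv2.COLOR_RGB2HSV)
    ok=(W[...,2]>zlo)&(W[...,2]<zhi)&(d>0)&(cv2.inRange(hsv,lo,hi)>0)
    n,l,s,c=cv2.connectedComponentsWithStats(ok.astype(np.uint8),connectivity=4)
    for i in range(1,n):
        if s[i,4]>amin:
            P=W[l==i]; print(c[i].round(),s[i,4],"rect",rect(P),"mean",P.mean(0).round(1),"zmed",np.median(P[:,2]).round(1))
E
python3 - <<'E'
from h import *
from station import manip
for n in ["top","scene"]:
    d=np.load(n+"0.npy");im=np.load(n+"0im.npy");m=manip.camera_model(n)
    W=cloud(d,m)
    print(n); 
    for q in ([(223,232),(202,235),(241,229),(397,206),(345,287),(345,330),(220,262)] if n=="top" else [(259,270),(253,197),(383,158),(364,175),(300,200)]): print(q,W[q[1],q[0]].round(1))
    for lo,hi in [(19,32),(32,45)]:
        print(lo); comps(im,d,m,lo,hi,(5,110,50),(30,255,255),40)
E
```

```text
top
(223, 232) [520.5 111.4  13.6]
(202, 235) [503.7 146.6  38. ]
(241, 229) [531.9  70.4  37. ]
(397, 206) [ 644.5 -238.8   26.9]
(345, 287) [ 458.7 -161.1   26.7]
(345, 330) [ 373.2 -179.     0.8]
(220, 262) [458.  102.7  13.5]
19
[397. 206.] 195 rect [ 645.9 -239.    66.9   42.   -33.1] mean [ 645.6 -238.3   25.1] zmed 25.2
[345. 287.] 543 rect [ 458.1 -160.8   65.5   34.4   32.8] mean [ 457.9 -160.5   24.8] zmed 24.9
32
[240. 228.] 515 rect [532.8  73.7  66.2  33.7  20.1] mean [532.6  72.9  37.1] zmed 37.1
[200. 235.] 515 rect [503.4 152.1  67.5  32.8  19.6] mean [503.2 151.6  36.8] zmed 36.9
scene
(259, 270) [ 655.5 -241.6   26.2]
(253, 197) [ 463.8 -161.6   25.2]
(383, 158) [509.5 148.7  35.4]
(364, 175) [541.6  68.2  36.5]
(300, 200) [ 4.985e+02 -6.970e+01 -2.000e-01]
19
[461.  61.] 48 rect [127.4 857.3  60.1  20.1  41.6] mean [128.1 857.7  24.6] zmed 24.3
[493.  71.] 69 rect [261.5 877.9  73.2  32.5  44.8] mean [260.9 874.5  25.3] zmed 25.4
[518.  83.] 93 rect [379.2 863.6  86.2  37.6  38.2] mean [378.8 858.   25.3] zmed 25.4
[382. 164.] 171 rect [514.6 141.4  75.1  32.3  46.8] mean [515.  141.3  25.3] zmed 25.2
[362. 180.] 186 rect [544.2  63.1  75.5  31.7  48.8] mean [543.3  62.7  25.2] zmed 25.1
[251. 197.] 356 rect [ 458.7 -163.3   67.1   35.2   32.7] mean [ 460.1 -164.2   23.8] zmed 24.0
[257. 268.] 697 rect [ 646.5 -240.7   66.3   41.7  -33. ] mean [ 648.7 -242.    24.6] zmed 24.7
[161. 292.] 288 rect [ 610.7 -398.1   35.2   30.3   -8.6] mean [ 610.4 -398.2   25.2] zmed 25.2
32
[493.  68.] 80 rect [256.3 877.4  74.8  33.6  33.9] mean [259.5 874.   38. ] zmed 38.2
[519.  79.] 105 rect [374.7 866.5  89.8  45.8  31.5] mean [378.9 860.   38.1] zmed 37.6
[382. 157.] 259 rect [504.  151.5  66.4  36.4  18.3] mean [505.3 150.   35.7] zmed 35.9
[363. 174.] 307 rect [532.8  72.8  67.2  36.9  19.7] mean [534.8  71.5  35.4] zmed 35.5
```

```bash
cat > g.py <<'E'
import sys,numpy as np
from station import manip
def go(x,y,z,a):
    s=manip.sense();R=s["tcp_rot"];p=s["ee_pos"]
    sh=R.T@(np.array([x,y,z])-p)
    cur=np.degrees(np.arctan2(R[1,1],R[0,1]))
    yaw=-np.radians((a-cur+180)%360-180)
    print("t",s["t"],"p",p.round(1),"ang",cur.round(2),"tilt",R[:,2].round(4),"w",round(s["gripper_width"],1),"F",s["force"].round(1),"q",s["qpos"].round(2))
    print("shift",sh.round(1),"yaw",yaw.round(3))
if __name__=="__main__": go(*map(float,sys.argv[1:5]))
E
python3 g.py 646 -239.7 150 -33
```

```text
t 0.1 p [155.  605.2 249.7] ang 75.63 tilt [-2.0e-04 -1.1e-03 -1.0e+00] w 85.4 F [-0.3 -0.   0.1] q [-1.36  0.42 -0.01  1.61  0.    1.11 -0.05]
shift [-685.3 -696.5  100.5] yaw 1.896
```

>>> apply_moves([
  [[-0.04,-0.04,0],0.11],
  [[-0.08,-0.08,0],0.22],
  [[-0.12,-0.12,0],0.34],
  [[-0.16,-0.16,0],0.45],
  [[-0.2,-0.2,0],0.56],
  [[-0.24,-0.24,0],0.67],
  [[-0.28,-0.28,0],0.78],
  [[-0.32,-0.32,0],0.9],
], hand=0.0854, force=40)

```text
t: 1.1
ee_pos: [386.1, 214.1, 250.2]
tcp_rot: [[-0.404, 0.915, -0.0], [0.915, 0.404, -0.001], [-0.001, -0.0, -1.0]]
force: [0.9, -0.5, 0.2]
gripper_width: 85.3
```

```bash
python3 g.py 646 -239.7 150 -33
```

```text
t 1.1 p [386.1 214.1 250.2] ang 23.86 tilt [-2.e-04 -8.e-04 -1.e+00] w 85.3 F [ 0.9 -0.5  0.2] q [-0.93  0.08  0.37  2.06 -0.03  1.01 -0.12]
shift [-520.    54.1  100.5] yaw 0.992
```

>>> apply_moves([
  [[-0.06,0.007,0.01],0.12],
  [[-0.12,0.014,0.02],0.25],
  [[-0.18,0.02,0.035],0.38],
  [[-0.24,0.027,0.05],0.5],
  [[-0.3,0.034,0.065],0.63],
  [[-0.36,0.04,0.08],0.75],
  [[-0.42,0.047,0.09],0.87],
  [[-0.48,0.052,0.1],0.99],
])

```text
t: 2.1
ee_pos: [628.6, -205.5, 149.6]
tcp_rot: [[0.545, 0.838, -0.001], [0.838, -0.545, -0.0], [-0.001, -0.0, -1.0]]
force: [1.2, 0.3, 1.2]
gripper_width: 85.3
```

```bash
python3 g.py 646 -239.7 150 -33
```

```text
t 2.1 p [ 628.6 -205.5  149.6] ang -33.05 tilt [-7.e-04 -5.e-04 -1.e+00] w 85.3 F [1.2 0.3 1.2] q [-0.18  0.68  0.66  1.62 -0.47  1.01  0.05]
shift [-19.2  33.2  -0.4] yaw -0.001
```

>>> apply_moves([
  [[-0.01,0.016,0],0],
  [[-0.019,0.033,0],0],
  [[-0.019,0.033,0.02],0],
  [[-0.019,0.033,0.04],0],
  [[-0.019,0.033,0.06],0],
  [[-0.019,0.033,0.075],0],
  [[-0.019,0.033,0.08],0],
  [[-0.019,0.033,0.08],0],
])

```text
t: 3.1
ee_pos: [645.9, -239.4, 69.6]
tcp_rot: [[0.545, 0.838, -0.001], [0.838, -0.545, -0.001], [-0.001, -0.0, -1.0]]
force: [-0.3, -0.3, -0.2]
gripper_width: 85.5
```

```bash
python3 g.py 646 -239.7 24 -33; python3 - <<'E'
from h import *
from station import manip
m=manip.camera_model("wrist");im,d=manip.read_camera("wrist");cv2.imwrite("pics/w1.png",im[:,:,::-1])
comps(im,d,m,19,32,(5,60,50),(35,255,255),100)
E
```

```text
t 3.1 p [ 645.9 -239.4   69.6] ang -33.05 tilt [-8.e-04 -5.e-04 -1.e+00] w 85.5 F [-0.3 -0.3 -0.2] q [-0.08  0.81  0.6   1.57 -0.54  0.93  0.12]
shift [-0.1  0.3 45.6] yaw -0.001
[314. 236.] 5731 rect [ 645.1 -240.    65.8   42.7  -33. ] mean [ 646.1 -238.6   25.5] zmed 25.6
[ 45. 279.] 3970 rect [ 457.7 -162.4   69.4   35.4   33. ] mean [ 462.1 -161.7   24.9] zmed 25.4
```

View pics/w1.png

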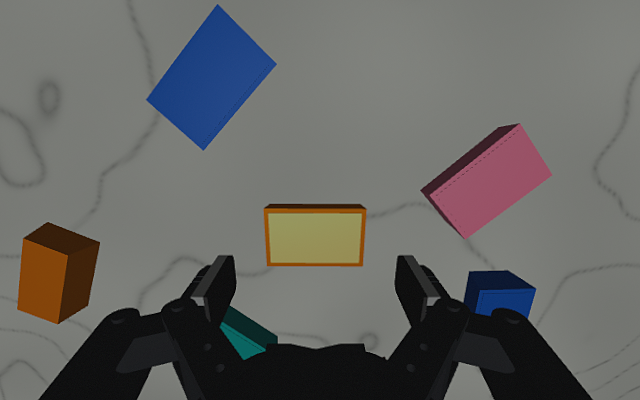

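The wrist view shows the pale ingot at (315,236), centred between the pads at (215,290) and (415,290), with the path clear. I'll descend.

>>> apply_moves([
  [[0,0,0.01],0],
  [[0,0,0.02],0],
  [[0,0,0.03],0],
  [[0,0,0.038],0],
  [[0,0,0.043],0],
  [[0,0,0.0455],0],
  [[0,0,0.0455],0],
  [[0,0,0.0455],0],
])

```text
t: 4.15
ee_pos: [646.3, -239.6, 24.8]
tcp_rot: [[0.545, 0.838, 0.0], [0.838, -0.545, -0.001], [-0.001, 0.001, -1.0]]
force: [0.2, 0.9, -0.1]
gripper_width: 85.3
```

>>> apply_moves([
  [[0,0,0],0],
  [[0,0,0],0],
  [[0,0,0],0],
  [[0,0,0],0],
  [[0,0,0],0],
  [[0,0,0],0],
  [[0,0,0],0],
  [[0,0,0],0],
], hand=0.05, force=40)

```text
t: 5.15
ee_pos: [646.5, -239.7, 25.3]
tcp_rot: [[0.545, 0.838, 0.001], [0.838, -0.545, -0.001], [-0.0, 0.001, -1.0]]
force: [-1.4, 1.1, 6.1]
gripper_width: 65.0
```

```bash
python3 g.py 518.2 112.5 37 20; python3 - <<'E'
from h import *
from station import manip
m=manip.camera_model("wrist");im,d=manip.read_camera("wrist");cv2.imwrite("pics/w2.png",im[:,:,::-1])
comps(im,d,m,15,34,(5,60,50),(35,255,255),100)
E
```

```text
t 5.15 p [ 646.5 -239.7   25.3] ang -33.05 tilt [ 9.e-04 -9.e-04 -1.e+00] w 65.0 F [-1.4  1.1  6.1] q [-0.06  0.87  0.57  1.58 -0.57  0.86  0.14]
shift [ 225.2 -299.6  -12.1] yaw -0.926
[315. 272.] 9577 rect [ 646.  -239.9   70.5   43.4  -33.7] mean [ 647.4 -238.3   25.2] zmed 25.5
[ 10. 321.] 1810 rect [ 467.7 -175.6   69.2   14.6   42.7] mean [ 472.2 -172.    20.4] zmed 20.4
```

View pics/w2.png

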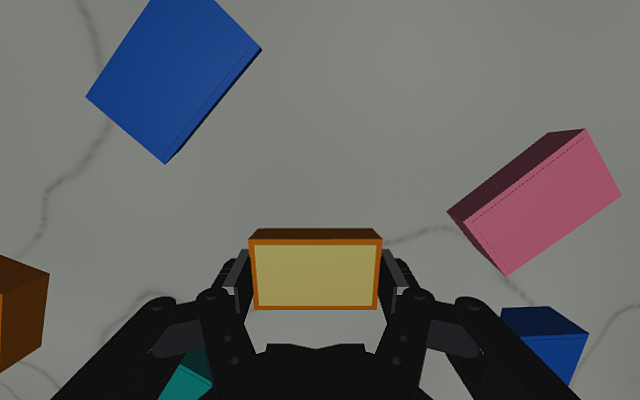

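The ingot is gripped at (315,272), square between the pads, with the opening at 65 mm. Lifting now.

>>> apply_moves([
  [[0,0,-0.01],0],
  [[0,0,-0.025],0],
  [[0,0,-0.045],0],
  [[0,0,-0.065],0],
  [[0,0,-0.085],0],
  [[0,0,-0.1],0],
  [[0,0,-0.11],0],
  [[0,0,-0.11],0],
])

```text
t: 6.2
ee_pos: [646.6, -239.7, 135.9]
tcp_rot: [[0.545, 0.838, 0.002], [0.838, -0.545, -0.001], [-0.0, 0.002, -1.0]]
force: [-0.5, 0.3, -2.1]
gripper_width: 64.9
```

```bash
python3 g.py 518.2 112.5 135 20
```

```text
t 6.2 p [ 646.6 -239.7  135.9] ang -33.05 tilt [ 0.0016 -0.001  -1.    ] w 64.9 F [-0.5  0.3 -2.1] q [-0.11  0.73  0.64  1.55 -0.49  1.03  0.09]
shift [ 225.2 -299.7    0.3] yaw -0.926
```

>>> apply_moves([
  [[0.028,-0.037,0],-0.11],
  [[0.056,-0.074,0],-0.23],
  [[0.084,-0.111,0],-0.34],
  [[0.112,-0.148,0],-0.46],
  [[0.14,-0.186,0],-0.58],
  [[0.168,-0.224,0],-0.7],
  [[0.196,-0.262,0],-0.82],
  [[0.225,-0.3,0],-0.926],
])

```text
t: 7.2
ee_pos: [516.8, 113.9, 134.8]
tcp_rot: [[-0.346, 0.938, 0.001], [0.938, 0.346, -0.001], [-0.002, 0.0, -1.0]]
force: [0.9, -0.3, -0.6]
gripper_width: 64.7
```

>>> apply_moves([
  [[0,0,0],0],
  [[0,0,0],0],
  [[0,0,0],0],
  [[0,0,0],0],
  [[0,0,0],0],
  [[0,0,0],0],
  [[0,0,0],0],
  [[0,0,0],0],
])

```text
t: 8.2
ee_pos: [516.8, 113.8, 134.8]
tcp_rot: [[-0.346, 0.938, 0.001], [0.938, 0.346, -0.001], [-0.002, 0.0, -1.0]]
force: [-0.2, 1.0, -0.9]
gripper_width: 65.2
```

```bash
python3 g.py 518.2 112.5 37.3 20
```

```text
t 8.2 p [516.8 113.8 134.8] ang 20.22 tilt [ 0.001  -0.0013 -1.    ] w 65.2 F [-0.2  1.  -0.9] q [-0.64  0.42  0.44  1.96 -0.25  0.8   0.3 ]
shift [-1.6  0.8 97.5] yaw 0.004
```

```bash
python3 - <<'E'
from h import *
from station import manip
m=manip.camera_model("wrist");im,d=manip.read_camera("wrist");cv2.imwrite("pics/w3.png",im[:,:,::-1])
print("bases");comps(im,d,m,32,45,(5,110,40),(30,255,255),200)
print("held");comps(im,d,m,128,142,(5,60,40),(35,255,255),200)
E
```

```text
bases
[315. 160.] 3424 rect [502.3 152.4  65.5  33.3  19.7] mean [502.1 153.   37.2] zmed 37.2
held
[315. 272.] 9460 rect [516.9 113.2  69.9  43.2  20.5] mean [516.1 115.2 134.8] zmed 134.9
```

View pics/w3.png

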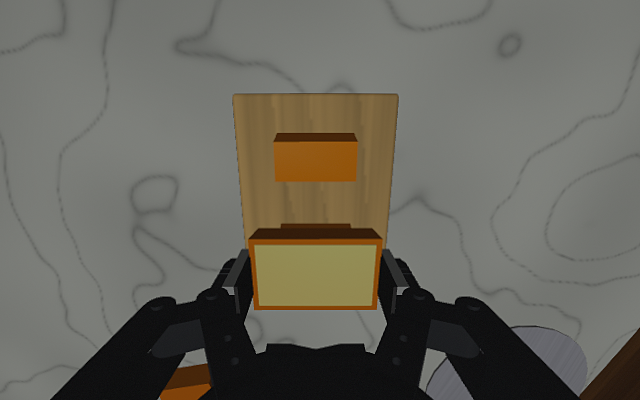

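Held ingot at (315,272), far base at (315,160), and they are parallel and in line. I'll descend with a 1 mm correction.

>>> apply_moves([
  [[-0.001,0.001,0.01],0],
  [[-0.001,0.001,0.02],0],
  [[-0.001,0.001,0.035],0],
  [[-0.001,0.001,0.045],0],
  [[-0.001,0.001,0.055],0],
  [[-0.001,0.001,0.06],0],
  [[-0.001,0.001,0.06],0],
  [[-0.001,0.001,0.06],0],
])

```text
t: 9.25
ee_pos: [518.4, 113.2, 75.1]
tcp_rot: [[-0.346, 0.938, 0.001], [0.938, 0.346, -0.001], [-0.002, 0.001, -1.0]]
force: [-0.3, -0.1, -0.8]
gripper_width: 64.8
```

```bash
python3 g.py 517.8 112.6 37.3 20
```

```text
t 9.25 p [518.4 113.2  75.1] ang 20.22 tilt [ 0.0014 -0.0011 -1.    ] w 64.8 F [-0.3 -0.1 -0.8] q [-0.59  0.52  0.4   1.99 -0.31  0.69  0.35]
shift [-0.3 -0.8 37.8] yaw 0.004
```

>>> apply_moves([
  [[0,-0.001,0.008],0],
  [[0,-0.001,0.016],0],
  [[0,-0.001,0.022],0],
  [[0,-0.001,0.028],0],
  [[0,-0.001,0.033],0],
  [[0,-0.001,0.036],0],
  [[0,-0.001,0.037],0],
  [[0,-0.001,0.037],0],
])

```text
t: 10.25
ee_pos: [517.5, 112.8, 38.2]
tcp_rot: [[-0.346, 0.938, 0.001], [0.938, 0.346, -0.001], [-0.002, 0.001, -1.0]]
force: [-0.1, -0.3, -1.4]
gripper_width: 64.7
```

```bash
python3 g.py 517.8 112.6 37.3 20
```

```text
t 10.25 p [517.5 112.8  38.2] ang 20.22 tilt [ 0.0015 -0.0011 -1.    ] w 64.7 F [-0.1 -0.3 -1.4] q [-0.56  0.59  0.36  2.   -0.34  0.61  0.38]
shift [-0.3  0.2  0.9] yaw 0.004
```

>>> apply_moves([
  [[0,0,0.001],0],
  [[0,0,0.0015],0],
  [[0,0,0.002],0],
  [[0,0,0.002],0],
  [[0,0,0.002],0],
  [[0,0,0.002],0],
  [[0,0,0.002],0],
  [[0,0,0.002],0],
])

```text
t: 11.25
ee_pos: [517.7, 112.9, 37.2]
tcp_rot: [[-0.346, 0.938, 0.002], [0.938, 0.346, -0.0], [-0.001, 0.002, -1.0]]
force: [-7.6, -1.4, 23.9]
gripper_width: 65.0
```

>>> apply_moves([
  [[0,0,0],0],
  [[0,0,0],0],
  [[0,0,0],0],
  [[0,0,0],0],
  [[0,0,0],0],
  [[0,0,0],0],
  [[0,0,0],0],
  [[0,0,0],0],
], hand=0.0854)

```text
t: 12.25
ee_pos: [517.7, 112.8, 37.2]
tcp_rot: [[-0.346, 0.938, 0.002], [0.938, 0.346, -0.0], [-0.001, 0.001, -1.0]]
force: [-0.2, 0.3, 0.2]
gripper_width: 85.5
```

>>> apply_moves([
  [[0,0,-0.01],0],
  [[0,0,-0.03],0],
  [[0,0,-0.05],0],
  [[0,0,-0.075],0],
  [[0,0,-0.1],0],
  [[0,0,-0.12],0],
  [[0,0,-0.13],0],
  [[0,0,-0.13],0],
])

```text
t: 13.25
ee_pos: [517.6, 113.0, 167.7]
tcp_rot: [[-0.346, 0.938, 0.003], [0.938, 0.346, 0.0], [-0.001, 0.003, -1.0]]
force: [0.5, 0.4, -0.4]
gripper_width: 85.8
```

```bash
python3 g.py 458.2 -161.8 150 32.8;python3 - <<'E'
from h import *
from station import manip
for n in ["wrist","scene"]:
    m=manip.camera_model(n);im,d=manip.read_camera(n);cv2.imwrite(f"pics/{n}4.png",im[:,:,::-1])
    print(n);comps(im,d,m,31,45,(5,60,40),(35,255,255),100)
    if n=="scene": print('z<31');comps(im,d,m,19,31,(5,60,40),(35,255,255),100)
E
```

```text
t 13.25 p [517.6 113.  167.7] ang 20.22 tilt [ 2.7e-03  1.0e-04 -1.0e+00] w 85.8 F [ 0.5  0.4 -0.4] q [-0.66  0.38  0.47  1.94 -0.22  0.87  0.28]
shift [-237.3 -150.8   17.5] yaw -0.219
wrist
[314. 153.] 2689 rect [502.2 152.5  65.3  33.8  21.1] mean [501.8 152.9  37.1] zmed 37.2
[315. 215.] 5061 rect [524.3  94.8  79.5  66.1 -70. ] mean [523.5  96.8  37.3] zmed 37.4
scene
[519.  79.] 107 rect [375.9 870.   90.8  49.8  37.5] mean [377.9 859.   38.1] zmed 38.4
[373. 166.] 926 rect [518.8 112.3 120.8  68.3 -70.2] mean [521.5 108.4  35.5] zmed 35.7
z<31
[371. 178.] 236 rect [547.  107.3 137.3  58.7  81.2] mean [544.5  86.1  25. ] zmed 25.1
[252. 197.] 369 rect [ 458.2 -163.2   67.8   35.2   34. ] mean [ 460.7 -163.7   23.6] zmed 23.8
[161. 292.] 345 rect [ 610.1 -397.3   39.4   32.9   -5.3] mean [ 610.6 -397.9   25. ] zmed 25.0
```

View pics/scene4.png

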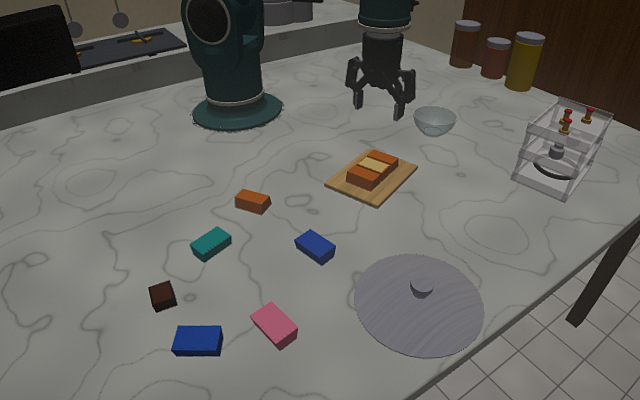

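View pics/wrist4.png

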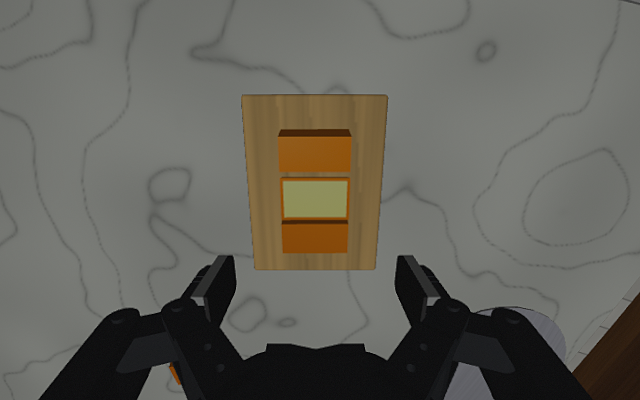

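The pale ingot sits in the gap at wrist (315,199), flat (37.4 mm), with its neighbours at (315,154) and (315,237) unmoved. Next is ingot_cross.

>>> apply_moves([
  [[-0.03,-0.02,0],-0.03],
  [[-0.06,-0.04,0],-0.06],
  [[-0.09,-0.06,0],-0.09],
  [[-0.12,-0.08,0],-0.12],
  [[-0.15,-0.1,0],-0.15],
  [[-0.18,-0.12,0],-0.18],
  [[-0.21,-0.14,0.01],-0.2],
  [[-0.237,-0.151,0.017],-0.22],
])

```text
t: 14.35
ee_pos: [456.4, -162.9, 148.8]
tcp_rot: [[-0.542, 0.84, -0.0], [0.84, 0.542, -0.0], [-0.0, -0.0, -1.0]]
force: [0.4, 0.4, 0.1]
gripper_width: 85.5
```

```bash
python3 g.py 458.2 -161.8 70 32.8
```

```text
t 14.35 p [ 456.4 -162.9  148.8] ang 32.82 tilt [-2.e-04 -5.e-04 -1.e+00] w 85.5 F [0.4 0.4 0.1] q [-0.17  0.34  0.53  2.06 -0.23  0.8   1.07]
shift [-0.   2.1 78.8] yaw 0.0
```

>>> apply_moves([
  [[0,0.002,0.01],0],
  [[0,0.002,0.025],0],
  [[0,0.002,0.045],0],
  [[0,0.002,0.06],0],
  [[0,0.002,0.07],0],
  [[0,0.002,0.078],0],
  [[0,0.002,0.079],0],
  [[0,0.002,0.079],0],
])

```text
t: 15.35
ee_pos: [458.3, -162.0, 70.1]
tcp_rot: [[-0.542, 0.84, 0.0], [0.84, 0.542, -0.001], [-0.001, -0.0, -1.0]]
force: [0.5, 0.1, -0.6]
gripper_width: 85.4
```

```bash
python3 g.py 458.2 -161.8 25 32.8; python3 - <<'E'
from h import *
from station import manip
m=manip.camera_model("wrist");im,d=manip.read_camera("wrist");cv2.imwrite("pics/w5.png",im[:,:,::-1])
comps(im,d,m,21,32,(5,60,40),(35,255,255),100)
E
```

```text
t 15.35 p [ 458.3 -162.    70.1] ang 32.82 tilt [ 3.e-04 -6.e-04 -1.e+00] w 85.4 F [ 0.5  0.1 -0.6] q [-0.1   0.48  0.45  2.1  -0.34  0.63  1.16]
shift [ 0.2  0.  45.1] yaw 0.0
[314. 234.] 4654 rect [ 457.3 -162.    65.7   34.1   32.6] mean [ 456.6 -160.8   25.1] zmed 25.2
```

View pics/w5.png

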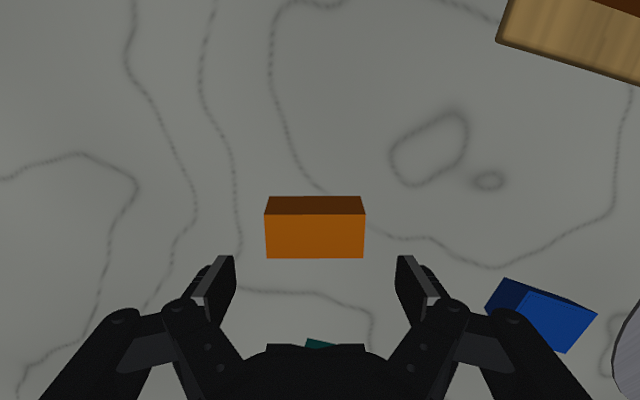

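The cross ingot is centred at (315,227) between the pads. I'll descend and grip.

>>> apply_moves([
  [[0,0,0.01],0],
  [[0,0,0.02],0],
  [[0,0,0.03],0],
  [[0,0,0.038],0],
  [[0,0,0.043],0],
  [[0,0,0.045],0],
  [[0,0,0.045],0],
  [[0,0,0.045],0],
])

```text
t: 16.4
ee_pos: [458.5, -162.0, 25.4]
tcp_rot: [[-0.542, 0.84, 0.001], [0.84, 0.542, -0.001], [-0.001, 0.0, -1.0]]
force: [0.3, 0.2, 0.2]
gripper_width: 85.2
```

>>> apply_moves([
  [[0,0,0],0],
  [[0,0,0],0],
  [[0,0,0],0],
  [[0,0,0],0],
  [[0,0,0],0],
  [[0,0,0],0],
  [[0,0,0],0],
  [[0,0,0],0],
], hand=0.05, force=40)

```text
t: 17.4
ee_pos: [458.6, -162.0, 25.8]
tcp_rot: [[-0.542, 0.84, 0.001], [0.84, 0.542, -0.0], [-0.001, 0.001, -1.0]]
force: [-1.6, 2.0, 8.8]
gripper_width: 64.9
```

>>> apply_moves([
  [[0,0,-0.01],0],
  [[0,0,-0.025],0],
  [[0,0,-0.045],0],
  [[0,0,-0.07],0],
  [[0,0,-0.095],0],
  [[0,0,-0.115],0],
  [[0,0,-0.125],0],
  [[0,0,-0.125],0],
])

```text
t: 18.4
ee_pos: [458.7, -161.8, 151.4]
tcp_rot: [[-0.542, 0.84, 0.002], [0.84, 0.542, -0.0], [-0.002, 0.002, -1.0]]
force: [0.2, -0.3, -0.4]
gripper_width: 65.0
```

```bash
python3 g.py 517.8 112.6 150 110
```

```text
t 18.4 p [ 458.7 -161.8  151.4] ang 32.83 tilt [ 2.5e-03 -4.0e-04 -1.0e+00] w 65.0 F [ 0.2 -0.3 -0.4] q [-0.18  0.34  0.53  2.06 -0.24  0.8   1.07]
shift [198.5 198.5   1.4] yaw -1.347
```

>>> apply_moves([
  [[0.025,0.025,0],-0.168],
  [[0.05,0.05,0],-0.336],
  [[0.075,0.075,0],-0.504],
  [[0.1,0.1,0],-0.672],
  [[0.125,0.125,0],-0.84],
  [[0.15,0.15,0],-1.008],
  [[0.175,0.175,0],-1.176],
  [[0.198,0.198,0],-1.347],
])

```text
t: 19.4
ee_pos: [517.4, 113.1, 150.5]
tcp_rot: [[-0.938, -0.348, 0.001], [-0.348, 0.938, -0.001], [-0.001, -0.001, -1.0]]
force: [0.4, 0.2, -1.7]
gripper_width: 65.2
```

```bash
python3 g.py 517.8 112.6 150 110; python3 - <<'E'
from h import *
from station import manip
m=manip.camera_model("wrist");im,d=manip.read_camera("wrist");cv2.imwrite("pics/w6.png",im[:,:,::-1])
print("layer");comps(im,d,m,32,45,(5,60,40),(35,255,255),200)
print("held");comps(im,d,m,140,160,(5,60,40),(35,255,255),200)
E
```

```text
t 19.4 p [517.4 113.1 150.5] ang 110.34 tilt [ 1.1e-03 -5.0e-04 -1.0e+00] w 65.2 F [ 0.4  0.2 -1.7] q [-0.4   0.37  0.15  1.95 -0.07  0.83  1.72]
shift [-0.2 -0.6  0.5] yaw 0.006
layer
[269. 193.] 1993 rect [528.3  73.2  59.9  33.9  20.9] mean [521.9  70.5  37.1] zmed 37.2
[315. 193.] 2423 rect [508.1 109.3  46.4  42.1  20.2] mean [507.1 108.9  37.4] zmed 37.4
[362. 193.] 1942 rect [499.8 150.6  60.1  32.6  20.4] mean [493.2 148.2  37.1] zmed 37.2
held
[315. 266.] 8376 rect [515.6 112.4  77.6  35.2 -69.5] mean [513.3 111.2 148.9] zmed 149.6
```

View pics/w6.png

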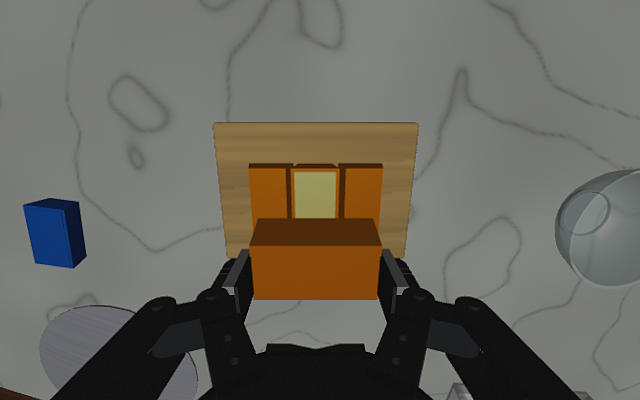

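The held ingot at (315,272) is square over the pale one at (315,195). I'll lower it.

>>> apply_moves([
  [[0,0,0.01],0],
  [[0,0,0.025],0],
  [[0,0,0.04],0],
  [[0,0,0.055],0],
  [[0,0,0.065],0],
  [[0,0,0.07],0],
  [[0,0,0.07],0],
  [[0,0,0.07],0],
])

```text
t: 20.45
ee_pos: [518.2, 117.6, 81.0]
tcp_rot: [[-0.933, -0.36, 0.002], [-0.36, 0.933, 0.001], [-0.003, 0.0, -1.0]]
force: [-0.3, 0.3, -0.6]
gripper_width: 65.1
```

```bash
python3 g.py 517.8 112.6 62.8 110
```

```text
t 20.45 p [518.2 117.6  81. ] ang 111.1 tilt [ 0.0023  0.0014 -1.    ] w 65.1 F [-0.3  0.3 -0.6] q [-0.38  0.48  0.13  1.98 -0.09  0.68  1.74]
shift [ 2.3 -4.5 18.2] yaw 0.019
```

>>> apply_moves([
  [[0.002,-0.004,0],0.019],
  [[0.002,-0.0045,0],0.019],
  [[0.002,-0.0045,0.004],0.019],
  [[0.002,-0.0045,0.008],0.019],
  [[0.002,-0.0045,0.01],0.019],
  [[0.002,-0.0045,0.01],0.019],
  [[0.002,-0.0045,0.01],0.019],
  [[0.002,-0.0045,0.01],0.019],
])

```text
t: 21.45
ee_pos: [518.1, 112.7, 71.1]
tcp_rot: [[-0.94, -0.342, 0.002], [-0.342, 0.94, 0.001], [-0.003, 0.0, -1.0]]
force: [-0.3, 0.2, -0.4]
gripper_width: 65.0
```

```bash
python3 g.py 517.8 112.6 62.8 110
```

```text
t 21.45 p [518.1 112.7  71.1] ang 110.01 tilt [ 0.0025  0.0014 -1.    ] w 65.0 F [-0.3  0.2 -0.4] q [-0.38  0.5   0.13  1.98 -0.1   0.66  1.74]
shift [0.3 0.  8.3] yaw 0.0
```

>>> apply_moves([
  [[0,0,0.002],0],
  [[0,0,0.004],0],
  [[0,0,0.006],0],
  [[0,0,0.007],0],
  [[0,0,0.008],0],
  [[0,0,0.008],0],
  [[0,0,0.008],0],
  [[0,0,0.008],0],
])

```text
t: 22.45
ee_pos: [518.1, 112.7, 63.1]
tcp_rot: [[-0.94, -0.342, 0.003], [-0.342, 0.94, 0.001], [-0.003, 0.0, -1.0]]
force: [-0.4, 0.4, -0.6]
gripper_width: 64.5
```

```bash
python3 g.py 517.8 112.6 62.8 110
```

```text
t 22.45 p [518.1 112.7  63.1] ang 110.01 tilt [ 0.0025  0.0014 -1.    ] w 64.5 F [-0.4  0.4 -0.6] q [-0.37  0.51  0.13  1.99 -0.1   0.64  1.74]
shift [0.3 0.  0.3] yaw 0.0
```

>>> apply_moves([
  [[0,0,0.0005],0],
  [[0,0,0.001],0],
  [[0,0,0.001],0],
  [[0,0,0.001],0],
  [[0,0,0.001],0],
  [[0,0,0.001],0],
  [[0,0,0.001],0],
  [[0,0,0.001],0],
])

```text
t: 23.45
ee_pos: [518.2, 112.7, 62.8]
tcp_rot: [[-0.94, -0.342, 0.003], [-0.342, 0.94, 0.002], [-0.003, 0.001, -1.0]]
force: [-5.4, 0.0, 15.4]
gripper_width: 65.1
```

Contact is confirmed at 15 N, so I'll release.

>>> apply_moves([
  [[0,0,0],0],
  [[0,0,0],0],
  [[0,0,0],0],
  [[0,0,0],0],
  [[0,0,0],0],
  [[0,0,0],0],
  [[0,0,0],0],
  [[0,0,0],0],
], hand=0.0854)

```text
t: 24.45
ee_pos: [518.2, 112.7, 62.8]
tcp_rot: [[-0.94, -0.342, 0.003], [-0.342, 0.94, 0.002], [-0.003, 0.001, -1.0]]
force: [-0.4, -0.1, -0.0]
gripper_width: 85.3
```

>>> apply_moves([
  [[0,0,-0.01],0],
  [[0,0,-0.03],0],
  [[0,0,-0.05],0],
  [[0,0,-0.075],0],
  [[0,0,-0.1],0],
  [[0,0,-0.12],0],
  [[0,0,-0.14],0],
  [[0,0,-0.14],0],
])

```text
t: 25.45
ee_pos: [518.5, 112.6, 204.6]
tcp_rot: [[-0.94, -0.342, 0.006], [-0.342, 0.94, 0.003], [-0.006, 0.001, -1.0]]
force: [0.1, -0.0, 0.1]
gripper_width: 85.2
```

```bash
python3 - <<'E'
from h import *
from station import manip
for n in ["wrist","scene"]:
    m=manip.camera_model(n);im,d=manip.read_camera(n);cv2.imwrite(f"pics/{n}7.png",im[:,:,::-1])
    print(n,"layer");comps(im,d,m,32,45,(5,60,40),(35,255,255),40)
    print("cross");comps(im,d,m,56,70,(5,60,40),(35,255,255),100)
print(manip.sense()["gripper_width"])
E
```

```text
wrist layer
[316. 180.] 3480 rect [517.2 112.8 115.3  66.2 -69.8] mean [510.8 110.2  37.4] zmed 37.3
[316. 212.] 263 rect [544.4 122.5  41.2   8.  -70.2] mean [544.4 122.5  37.4] zmed 37.3
cross
[316. 192.] 2213 rect [516.5 112.3  66.   33.3 -69.9] mean [515.7 112.1  62. ] zmed 62.1
scene layer
[487.  34.] 42 rect [ -45.5 1223.3   72.5   17.5   -1.7] mean [ -44.2 1223.9   38.8] zmed 38.6
[549.  54.] 50 rect [ 269.7 1224.6   74.7   14.3   -1.8] mean [ 269.  1224.7   37.6] zmed 37.1
[461.  57.] 80 rect [115.4 865.   88.5  40.5  33.7] mean [120.6 861.   38.3] zmed 38.4
[493.  67.] 78 rect [255.1 876.1  76.4  36.1  30.8] mean [259.  874.2  38.3] zmed 38.7
[519.  79.] 111 rect [377.  867.3  90.5  50.   36.8] mean [377.7 859.1  38.6] zmed 38.6
[372. 170.] 537 rect [518.6 111.9 118.3  68.8 -69. ] mean [534.7  96.8  36.7] zmed 36.1
cross
[521.  72.] 113 rect [369.2 868.1  89.1  57.3  23.9] mean [377.1 859.5  62.9] zmed 63.0
[374. 156.] 285 rect [519.3 112.   68.8  35.2 -71.1] mean [521.  109.9  60.5] zmed 60.7
85.35218557757736
```

View pics/wrist7.png

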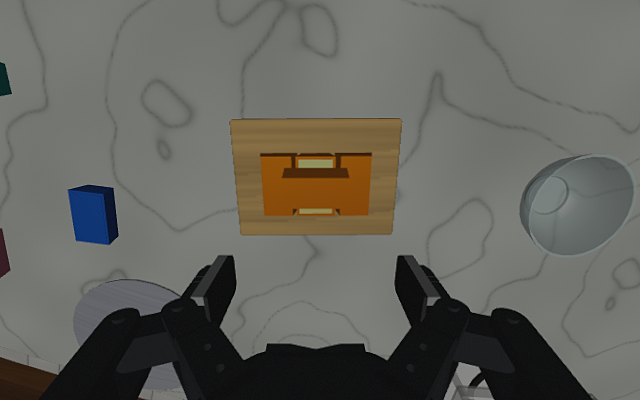

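View pics/scene7.png

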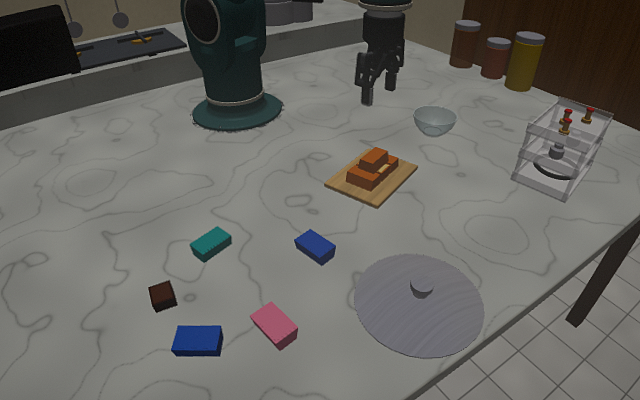

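The wrist view shows the cross ingot at (316,192), centred and square on the layer, with its top at 62 mm. The gripper is clear, so I'll hand in.

```bash
python3 -c "
from station import manip
print(manip.job_done())"
```

```text
the job is handed in; nothing more can be done
None
```

The stack is built and the job was handed in about 25.6 s into the 56 s limit. The hand-in gives no verdict, so the result rests on my own checks.

- **Gap ingot:** I set it in the gap with the pale broad face up. The layer measures flat, with tops at about 37.3 mm. The whole layer measures about 66 mm across its ends, so all three ingots' ends line up.
- **Cross ingot:** It lies crosswise on top with its top at about 62 mm. It is centred within about 1 mm and square within about 1° by both the wrist and scene cameras.
- **Laid ingots:** They moved no more than the measuring error of 1–2 mm.
- **Gripper:** It was open and about 140 mm above the stack when I handed in.
- **Unexpected readings:** Lowering the cross ingot, the arm drifted about 5 mm sideways. I corrected that before it touched down. The highest wrist force I read was about 25 N, when the gap ingot touched down. The scene camera read heights 1–2 mm lower than the wrist camera, which is within its calibration.

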